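Bridge the microscope stage opening with its cover plate

TASK

Slide the flat cover plate off the stage's raised deck and across the opening until it has dropped down into the seat, bridging both rests; then push it sideways under the lip of the retaining rail and press it firmly home against the rail for a moment, and leave it there. Feel for the stops rather than ramming the plate, and do not disturb the mouse, eyepiece or slide box.

Things in the scene. Friction and masses are not known exactly. Their poses are not given: they have to be found in the camera images.
- plate: Loose flat aluminium cover plate, 95 (own x) by 180 (own y) by 10 mm thick, about 0.3 to 0.6 kg, small flush round window in the middle. Starts flat on the deck, up to 0.2 rad askew to the stage, clear of the rail; too wide to grasp across, so it is pushed by its edges. Origin: centre of the underside; z up.
- stage: Fixed stage frame, 182 (own x -120 to +62) by 432 mm (own y +-216), origin at bench level; x points away from the robot, turned up to 0.2 rad. Along y: grey deck 40 mm high (y 216 to -19), then the seat, 4 mm lower: narrow black rest 36 mm high (y -19 to -33), opening (to -99), broad black rest 36 mm high (to -204), then the end stop, 46 mm high (to -216).
- step (a point): Middle of the deck's top edge, where the stage steps down 4 mm to the seat. The seat, from here to the end stop, is 185 mm long for the 180 mm plate, so once fully across the plate drops 4 mm behind the step. Axes as the stage.
- opening (a point): Centre of the rectangular opening between the two rests, at rest height. The opening is 66 mm wide along y and 26 mm deep. Axes as the stage.
- end_stop (a point): Middle of the top edge of the end stop's face (it looks to own +y), 10 mm above the rests. Axes as the stage.
- home (a point): Where the plate's origin belongs: down on the rests, halfway between step and end stop (2.5 mm free play each way along own y), with the plate's far long edge touching the rail. The plate's axes are then parallel to this point's, which are as the stage's.
- rail: Fixed steel rail along the far (+x) side of the seat, same origin and axes as stage. Upright face at own x = 47.5 mm, y -204 to -19; its lip overhangs back to x = 33.5 mm, underside 49, top 55 mm above the bench: 13 mm of room over the rests but only 9 mm over deck height, so the 10 mm plate goes under only when down in the seat, sliding along +x.
- mouse: Bystander: black computer mouse, 105 by 60 by 33 mm, origin under its centre, on the bench at the robot's right.
- eyepiece: Bystander: black microscope eyepiece standing upright, 48 mm diameter, 66 mm tall, origin under its centre, at the robot's right.
- slidebox: Bystander: grey closed box, 90 by 170 by 35 mm, origin under its centre, at the robot's left.
Things that resemble listed ones, but are neither listed nor needed, are in the scene too. Of the things like the plate, leave any that is orange; of the rest the larger one is meant.

How it is judged:
By the outcome, as a careful person would: the job done as asked, in the order asked, and still so for the second after the job is handed in, with the robot touching nothing.
It also fails if it takes over 61 s, if anything falls off the work surface, if the arm or the gripper's body presses on something with over 40 N, if the wrist force passes 120 N, or if a joint passes its speed limit or range.

ROBOT

A 7-joint arm with a two-finger parallel gripper is mounted at the origin on the work surface. World frame = base frame: x ahead of the robot, y to its left, z up, the work surface at z = 0. Lengths are in m, angles in rad, forces in N, time in s.
With the tool pointing down it reaches from about 0.4 to 0.875 m from the base axis. Payload 4.4 kg.
Tool frame: the origin (TCP) lies between the finger pads; the fingertips stand 14 mm ahead of it and the grasp point (between the pads) lies 5 mm behind it; z points along the fingers, y is the line along which they close (so a half turn about z gives the same grasp; the last joint's range is limited). The gripper opens to 85 mm and grips with 20 to 120 N. Pads are 22 mm wide; open, the fingers measure 114 mm over their backs; the gripper's body (76 mm by 85 mm) begins 54 mm behind the grasp point. The pads swing forward as they close: fully open they stand 13 mm farther back than shut.
Start: joints at [-1.261, 0.628, 0.038, 1.517, -0.027, 0.996, -0.02], TCP at [0.239, 0.605, 0.245] pointing down, gripper open.
Joint ranges: [-3.06, 3.06], [-0.37, 2.12], [-1.25, 1.32], [0.18, 2.47], [-1.1, 4.24], [0.23, 1.98], [-2.94, 2.94]. Speed limits (rad/s): [2.57, 2.57, 3.14, 3.14, 3.14, 3.14, 3.14].

INTERFACE

Orientations are given as a unit quaternion [w, x, y, z].
In Python, from bench import status, imaging, job gives the robot as it stands. The module is installed in compiled form; this text tells all that it offers.
- The arm moves only by the shell command python3 -m jog 'ROWS' [FORCE]. ROWS is text: rows parted by semicolons, each of 5 numbers parted by spaces: the shift along the tool's x, y, z in cm, then the turn about the tool's z in degrees, then the finger opening in cm, from 0 to 8.54. In form: dx dy dz yaw claw; .... A call has 1 to 5 rows; each row shifts and turns the commanded pose from where the row before left it, along the tool's axes as they then stand; what a row does not reach is not made up. A row lasts 1/8 s, in which the tool goes at most 62.5 mm and 10.7 degrees, less where a joint would pass 70% of its speed; a pose out of reach is approached as far as the arm can. A call is refused whole if a number of a shift passes 6.25 or a number of a turn 10.7, either way. A call with a gripper value outside its range is refused whole. The fingers move at their own pace and stop on an object; FORCE is the grip in N (left out, the last holds). Time passes only in rows, so rows that do not move let the fingers close. It gives the time, the measured TCP pose, the force, the opening and the grip force at its end, in the units of the state.
- status.observe(): the state, without advancing time (a new reading comes with each control period).
- imaging.snapshot(name): name is "scene" or "top" or "wrist"; returns a dict with "pixels" (480x640x3 uint8, blue, green, red), "range_z" (480x640 float32, m along the optical axis (not along the pixel's ray), 0 where there is no reading), "K" (3x3 intrinsics, pixels), "dist_coeffs" ([k1, k2, p1, p2, k3] as OpenCV has them; the pictures are not rectified), "R" (3x3) and "t" (3): a world point X has camera coordinates R X + t. Camera axes: x right, y down, z forward; pixel columns grow to the right and rows downward; lengths in m; the calibration is good to about 2 mm. A picture is of the moment at which its call begins.
- job.sign_off(): hands the job in; it is judged then, once.
The state is a dict: "time_s": time; "joint_positions": joint angles; "qd": joint speeds; "joint_torque": joint torques, N m; "ee_pos": TCP position; "eef_rot": TCP orientation; "force": force on the tool from outside, world axes, zero at the start; "wrist_torque": the same for the moment, N m; "finger_gap": opening from 0.0 (shut) to 1.0 (fully open); "grip_force": force on a finger pad.
Only numpy, scipy, OpenCV 4.12 (cv2) and the standard library are available. Lean on these libraries where they do the work, as an engineer would, in place of code of your own. Each camera call takes 0.05 s, during which the arm holds its last target. There are 200 camera calls.

## Working session

There is one attempt and no reset: what is moved stays moved. The work goes in short steps, Python scripts to look and compute and a shell command to move; the robot and the scene stay as the last step left them, time stands still between calls to the robot, and variables do not carry over. Pictures are saved under pics/ and viewed, at most 10 in all, crops included, and the job is handed in when it is done.

```bash
mkdir -p pics; cat > h.py <<'E'
import cv2,numpy as np
from bench import status,imaging,job
def snap(n):
    s=imaging.snapshot(n); np.savez('/tmp/%s.npz'%n,**{k:np.asarray(v) for k,v in s.items()}); return s
def world(s):
    K,d,R,t=[np.array(s[k],float) for k in('K','dist_coeffs','R','t')]
    v,u=np.mgrid[0:480,0:640].astype(np.float32)
    n=cv2.undistortPoints(np.stack([u.ravel(),v.ravel()],1)[:,None],K,d)[:,0]
    z=s['range_z'].ravel().astype(float)
    P=(np.c_[n*z[:,None],z]-t.ravel())@R
    P[z==0]=np.nan
    return P.reshape(480,640,3)
E
python3 - <<'E'
from h import *
for n in('top','scene'):
    s=snap(n); cv2.imwrite(f'pics/{n}0.png',s['pixels'])
    print(n,s['R'].round(3).tolist(),s['t'])
st=status.observe();print({k:np.round(v,3).tolist() for k,v in st.items()})
E
```

```text
top [[0.019, -1.0, 0.004], [-0.999, -0.019, -0.044], [0.044, -0.003, -0.999]] [0.03280186 0.49821823 1.36790027]
scene [[-0.108, 0.994, -0.017], [0.723, 0.067, -0.688], [-0.682, -0.086, -0.726]] [-1.43455859e-03 -3.31358459e-01  1.73167870e+00]
{'time_s': 0.1, 'joint_positions': [-1.261, 0.629, 0.038, 1.518, -0.027, 0.996, -0.02], 'qd': [-0.0, -0.003, -0.001, -0.003, 0.001, 0.0, 0.002], 'joint_torque': [0.002, -56.453, 1.23, -19.398, 0.011, 0.005, -0.0], 'ee_pos': [0.238, 0.604, 0.244], 'eef_rot': [-0.0, 0.187, 0.982, -0.001], 'force': [-0.187, -0.319, -0.699], 'wrist_torque': [0.049, 0.013, 0.014], 'grip_force': 0.0, 'finger_gap': 0.997}
```

View pics/top0.png

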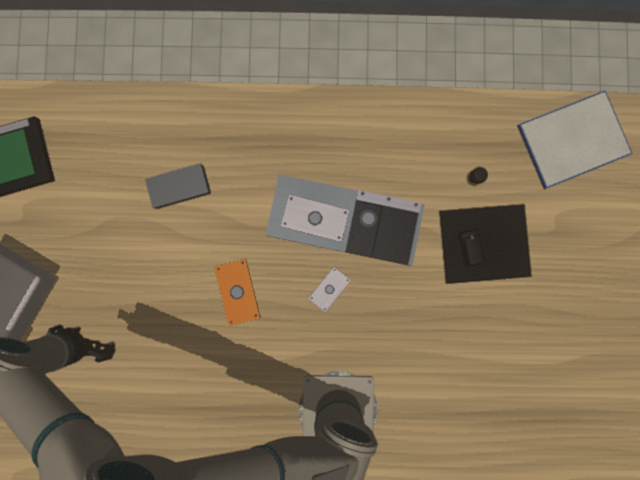

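View pics/scene0.png

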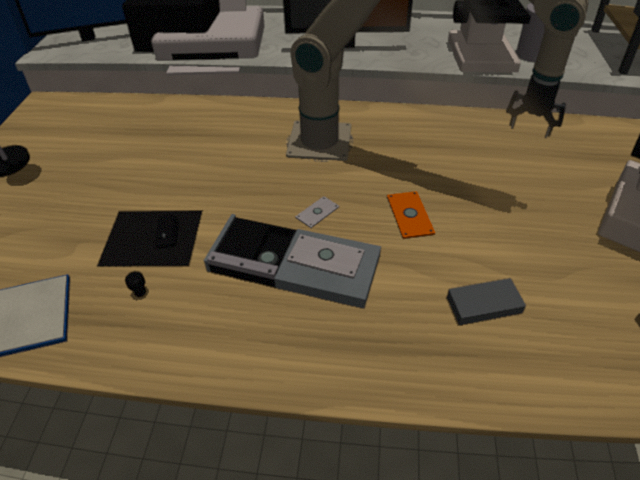

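The plate candidates in the top view are the large pale one on the deck (316,218), a small pale one (330,289) and an orange one (237,292). By the description I choose (316,218). The stage spans (268..424, 176..265), with the rail along its upper right edge, and the mouse is at (471,247) on the dark mat.

```bash
python3 - <<'E'
from h import *
s=dict(np.load('/tmp/top.npz')); P=world(s); px=s['pixels']
c=cv2.resize(px[165:325,205:435],None,fx=3.4,fy=3.4,interpolation=cv2.INTER_CUBIC); cv2.imwrite('pics/crop1.png',c)
K,d,R,t=[np.array(s[k],float) for k in('K','dist_coeffs','R','t')]
def atz(pts,z):
    n=cv2.undistortPoints(np.float32(pts).reshape(-1,1,2),K,d)[:,0]
    r=np.c_[n,np.ones(len(n))]@R; c0=-R.T@t.ravel()
    return (c0+r*((z-c0[2])/r[:,2])[:,None])[:,:2]
roi=np.zeros((480,640),bool); roi[165:275,258:432]=1
stg=(roi&(P[...,2]>.022)).astype(np.uint8)
hsvmin=px.min(2)
pl=(roi&(hsvmin>165)).astype(np.uint8)
for nm,m,z in(('stage',stg,.04),('plate',pl,.05)):
    n,l,stt,cc=cv2.connectedComponentsWithStats(m); i=1+stt[1:,4].argmax()
    cs,_=cv2.findContours((l==i).astype(np.uint8),0,1)
    w=atz(cs[0][:,0],z)
    r=cv2.minAreaRect((w*1000).astype(np.float32)); print(nm,stt[i],r,cv2.boxPoints(r).round(1).tolist())
    print('medz',np.nanmedian(P[...,2][l==i]))
for nm,uv in dict(mouse=(471,247),eye=(477,175),box=(178,187),deck=(275,220),rest=(400,238),rail=(388,199),small=(330,289)).items():
    print(nm,P[uv[1],uv[0]].round(3))
# step edge: brightness between deck and black rest
E
```

```text
stage [ 266  174  159   92 8311] ((558.1704711914062, -10.5794677734375), (434.8761901855469, 187.16702270507812), 79.8514404296875) [[427.70001220703125, -208.10000610351562], [612.0, -241.10000610351562], [688.5999755859375, 187.0], [504.3999938964844, 219.89999389648438]]
medz 0.04095124546010048
plate [299 228  27   9  37] ((519.9766235351562, 83.768310546875), (77.9941177368164, 4.765102863311768), 75.53605651855469) [[507.8999938964844, 46.599998474121094], [512.5, 45.400001525878906], [532.0, 120.9000015258789], [527.4000244140625, 122.0999984741211]]
medz 0.050741738112246706
mouse [ 0.486 -0.379  0.033]
eye [ 0.691 -0.385  0.067]
box [0.645 0.478 0.035]
deck [0.553 0.192 0.038]
rest [ 0.508 -0.171  0.034]
rail [ 0.618 -0.132  0.058]
small [0.356 0.029 0.01 ]
```

View pics/crop1.png

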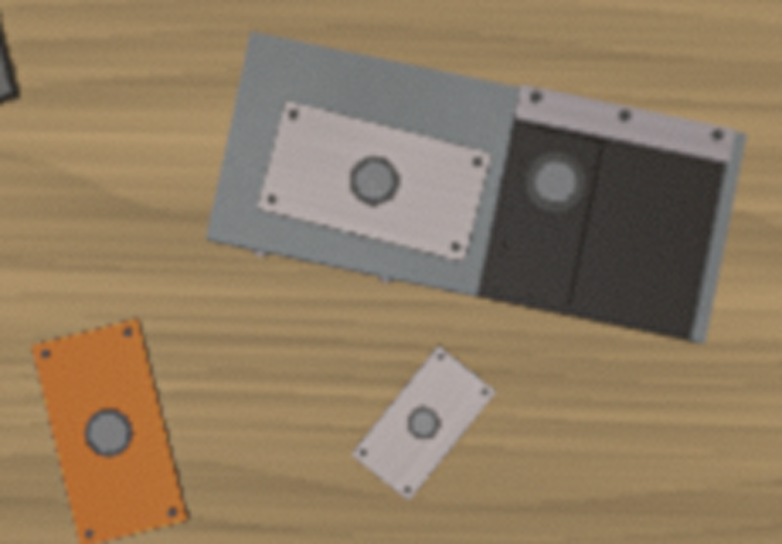

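The crop shows the chosen plate on the deck with corners near crop pixels (290,102), (490,152), (463,260) and (260,208). It has a window, is not orange, and is larger than the other pale one.

```bash
cat >> h.py <<'E'
def atz(s,pts,z):
    K,d,R,t=[np.array(s[k],float) for k in('K','dist_coeffs','R','t')]
    n=cv2.undistortPoints(np.float32(pts).reshape(-1,1,2),K,d)[:,0]
    r=np.c_[n,np.ones(len(n))]@R; c0=-R.T@t.ravel()
    return (c0+r*((z-c0[2])/r[:,2])[:,None])[:,:2]
TH=-.177; O=np.array([.5867,-.0157])
Rz=np.array([[np.cos(TH),-np.sin(TH)],[np.sin(TH),np.cos(TH)]])
def w2s(p): return (np.asarray(p)[...,:2]-O)@Rz
def s2w(p): return np.asarray(p)@Rz.T+O
def tool(verbose=1):
    from scipy.spatial.transform import Rotation as Ro
    st=status.observe(); q=st['eef_rot']; M=Ro.from_quat([q[1],q[2],q[3],q[0]]).as_matrix()
    p=np.array(st['ee_pos'])
    if verbose: print('t',round(st['time_s'],2),'tcp',p.round(4),'stage mm',(w2s(p)*1000).round(1),'tool y yaw deg rel stage',np.degrees(np.arctan2(M[1,1],M[0,1])-TH).round(2),'F stage',(np.array(st['force'][:2])@Rz).round(1),np.round(st['force'][2],1),'gap',round(st['finger_gap'],3),'q7',round(st['joint_positions'][6],2), 'tilt',M[:,2].round(3))
    return p,M,st
def goto(sx,sy,z,dyaw=0):
    "shift in tool axes (cm) to stage point; dyaw: wanted tool-y yaw rel stage"
    p,M,st=tool(); g=np.r_[s2w([sx/1000,sy/1000]),z]-p
    print('tool-axes shift cm',(M.T@g*100).round(2))
E
python3 - <<'E'
from h import *
s=dict(np.load('/tmp/top.npz'))
c=np.array([[290,102],[490,152],[463,260],[260,208]])/3.4+[205,165]
w=atz(s,c,.05); print((w2s(w)*1000).round(1)); print('ctr',w2s(w.mean(0))*1000, 'world',w.mean(0))
e=(w[0]-w[1])+(w[3]-w[2]); print('plate y rel stage deg',np.degrees(np.arctan2(-e[0],e[1])-TH), np.linalg.norm(w[0]-w[1]),np.linalg.norm(w[0]-w[3]))
c=np.array([[517,92],[478,296],[725,162],[692,338],[728,163],[250,33],[208,240],[745,133],[704,341]])/3.4+[205,165]
print((w2s(atz(s,c,.04))*1000).round(1))
goto(-30,150,.2)
E
```

```text
[[  9.  168.3]
 [  0.3  -5.9]
 [-93.8  -1.1]
 [-84.1 175.3]]
ctr [-42.13632762  84.1609897 ] world [0.56004083 0.07456534]
plate y rel stage deg -3.0138680098484993 0.17443932352927213 0.0933430700553446
[[  56.5  -18.9]
 [-120.8  -19.8]
 [  32.3 -204.6]
 [-120.5 -204.9]
 [  31.9 -207.2]
 [  61.8  214.6]
 [-118.8  214.3]
 [  60.1 -216.8]
 [-121.  -215.4]]
t 0.1 tcp [0.2383 0.6042 0.2445] stage mm [-452.1  548.8] tool y yaw deg rel stage 78.61 F stage [-0.1 -0.3] -0.7 gap 0.997 q7 -0.02 tilt [-0.001 -0.002 -1.   ]
tool-axes shift cm [-49.25 -30.76   4.5 ]
```

```bash
python3 -m jog '-5 -2.8 0 0 6; -5 -2.8 0 0 6; -5 -2.8 0 0 6; -5 -2.8 0 0 6; -5 -2.8 0 0 6' >/dev/null; python3 -m jog '-5 -2.8 0 0 6; -5 -2.8 0 0 6; -5 -2.8 0 0 6; -5 -2.8 0 0 6; 0 0 0 0 6'>/dev/null; python3 -m jog '0 0 0 9.8 6; 0 0 0 9.8 6; 0 0 0 9.8 6; 0 0 0 9.8 6; 0 0 0 9.8 6'>/dev/null; python3 -m jog '0 0 0 9.8 6; 0 0 0 9.8 6; 0 0 0 9.8 6; 0 0 0 0 6; 0 0 0 0 6'
python3 -c "
from h import *
goto(-38,205,.06)"
```

```text
time_s: 2.6
ee_pos: [0.5642, 0.2057, 0.2451]
eef_rot: [-0.0, 0.765, 0.645, -0.0]
force: [0.6, 0.7, -0.1]
finger_gap: 0.7
grip_force: 0.0
t 2.6 tcp [0.5642 0.2057 0.2451] stage mm [-61.1 213.9] tool y yaw deg rel stage 0.41 F stage [0.4 0.8] -0.1 gap 0.7 q7 -0.3 tilt [-0.001  0.    -1.   ]
tool-axes shift cm [-0.91  2.32 18.51]
```

```bash
python3 -m jog '-0.9 2.3 0 0.4 6; 0 0 5 0 6; 0 0 5 0 6; 0 0 5 0 6; 0 0 0.5 0 6'; python3 -m jog '0 0 0.5 0 6; 0 0 0.3 0 6; 0 0 0 0 6'
python3 -c "
from h import *
tool(); s=snap('wrist'); cv2.imwrite('pics/w1.png',s['pixels'])"
```

```text
time_s: 3.22
ee_pos: [0.5829, 0.1917, 0.0871]
eef_rot: [-0.002, 0.767, 0.641, -0.003]
force: [0.7, 0.1, 0.5]
finger_gap: 0.709
grip_force: 0.0
time_s: 3.6
ee_pos: [0.5865, 0.1926, 0.0837]
eef_rot: [0.0, 0.768, 0.641, 0.001]
force: [-0.2, 0.8, -0.0]
finger_gap: 0.702
grip_force: 0.0
t 3.6 tcp [0.5865 0.1926 0.0837] stage mm [-36.8 205. ] tool y yaw deg rel stage -0.17 F stage [-0.4  0.7] -0.0 gap 0.702 q7 -0.19 tilt [ 0.002  0.001 -1.   ]
```

View pics/w1.png

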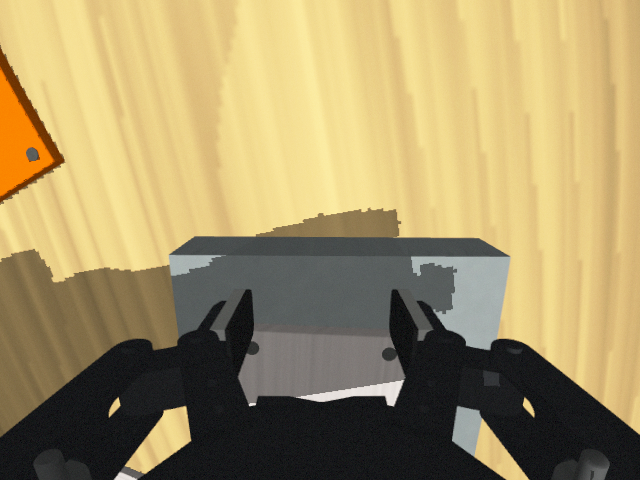

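The wrist view looks along the deck: its end edge is near row 250, the plate's short edge is near row 330 with screws at (252,348) and (389,354), and both fingers are clear on the end side. Next I feel down for the deck.

```bash
python3 -m jog '0 0 1 0 6; 0 0 1 0 6; 0 0 0.3 0 6; 0 0 0 0 6'; for i in 1; do python3 -m jog '0 0 0.15 0 6; 0 0 0.15 0 6; 0 0 0 0 6'|egrep 'pos|force'; done; python3 -m jog '0 0 0.15 0 6; 0 0 0.15 0 6; 0 0 0 0 6'|egrep 'pos|force'
```

```text
time_s: 4.15
ee_pos: [0.5854, 0.1921, 0.0587]
eef_rot: [-0.0, 0.768, 0.641, -0.0]
force: [-0.3, -0.2, -0.3]
finger_gap: 0.698
grip_force: 0.0
ee_pos: [0.5857, 0.1923, 0.0563]
force: [-0.2, 0.2, 0.1]
grip_force: 0.0
ee_pos: [0.5856, 0.1922, 0.0531]
force: [-0.2, -0.8, 0.5]
grip_force: 0.0
```

```bash
python3 -m jog '0 0 0.1 0 6; 0 0 0.1 0 6; 0 0 0 0 6'|egrep 'pos|^force';python3 -m jog '0 0 0.1 0 6; 0 0 0.1 0 6; 0 0 0 0 6'|egrep 'pos|^force'
```

```text
ee_pos: [0.5857, 0.1922, 0.0512]
force: [-0.8, 0.6, -0.2]
ee_pos: [0.5856, 0.1922, 0.0492]
force: [-0.5, 0.5, -0.3]
```

```bash
python3 -m jog '0 0 0.1 0 6; 0 0 0 0 6'|egrep 'pos|^force';python3 -m jog '0 0 0.1 0 6; 0 0 0 0 6'|egrep 'pos|^force';python3 -m jog '0 0 0.1 0 6; 0 0 0 0 6'|egrep 'pos|^force'
```

```text
ee_pos: [0.5858, 0.1923, 0.049]
force: [-1.3, 0.0, 5.6]
ee_pos: [0.5858, 0.1922, 0.049]
force: [-3.7, -0.9, 12.9]
ee_pos: [0.5858, 0.1922, 0.0489]
force: [-5.8, -1.1, 19.5]
```

```bash
python3 -m jog '0 0 -0.5 0 6; -0.5 0 0 0 6; -0.5 0 0 0 6; -0.3 0 0 0 6; -0.3 0 0 0 6'|egrep 'pos|^force';python3 -m jog '-0.3 0 0 0 6; -0.3 0 0 0 6; -0.3 0 0 0 6; -0.3 0 0 0 6; -0.3 0 0 0 6'|egrep 'pos|^force'; python3 -m jog '-0.3 0 0 0 6; -0.3 0 0 0 6; -0.3 0 0 0 6; -0.3 0 0 0 6; -0.3 0 0 0 6'|egrep 'pos|^force'; python3 -c "
from h import *
tool()"
```

```text
ee_pos: [0.5826, 0.1768, 0.051]
force: [-0.5, 1.2, -0.2]
ee_pos: [0.5801, 0.1616, 0.0513]
force: [-0.4, 1.1, -0.7]
ee_pos: [0.5775, 0.1468, 0.0513]
force: [0.5, 1.6, -0.5]
t 8.28 tcp [0.5775 0.1468 0.0513] stage mm [-37.7 158.4] tool y yaw deg rel stage -0.19 F stage [0.2 1.6] -0.5 gap 0.705 q7 -0.1 tilt [ 0.  0. -1.]
```

```bash
for k in 1 ; do python3 -m jog '-0.5 0 0 0 6; -0.5 0 0 0 6; -0.5 0 0 0 6; -0.5 0 0 0 6; -0.5 0 0 0 6'|egrep 'pos|^force';python3 -m jog '-0.5 0 0 0 6; -0.5 0 0 0 6; -0.5 0 0 0 6; -0.5 0 0 0 6; -0.5 0 0 0 6'|egrep 'pos|^force'; done; python3 -c "
from h import *
tool(); s=snap('top'); cv2.imwrite('pics/top1.png',cv2.resize(s['pixels'][160:290,250:440],None,fx=4,fy=4,interpolation=cv2.INTER_CUBIC))"
```

```text
ee_pos: [0.5729, 0.1221, 0.0513]
force: [-0.0, 1.2, -0.4]
ee_pos: [0.5685, 0.0975, 0.0513]
force: [0.6, 2.7, -0.7]
t 9.53 tcp [0.5685 0.0975 0.0513] stage mm [-37.9 108.2] tool y yaw deg rel stage -0.19 F stage [0.1 2.7] -0.7 gap 0.705 q7 -0.02 tilt [ 0.  0. -1.]
```

View pics/top1.png

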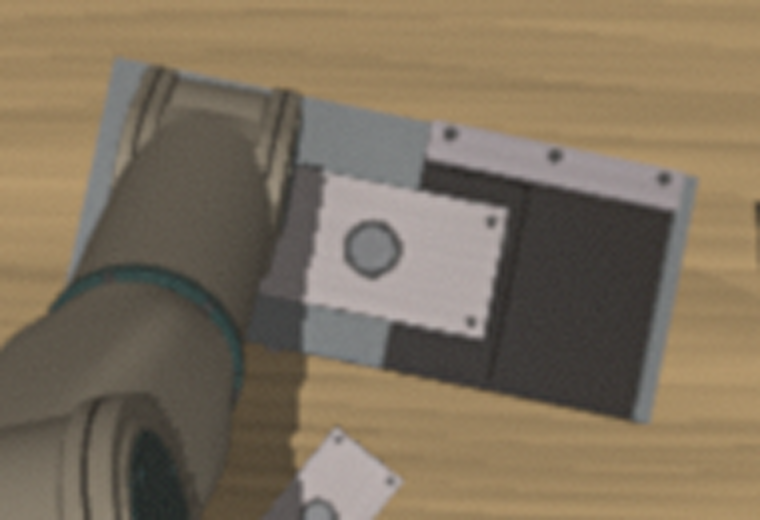

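The plate is square to the stage and follows the fingers, with its leading corners at (508,207) and (484,338) over the opening. I keep pushing.

```bash
python3 -m jog '-0.4 0 0 0 6; -0.4 0 0 0 6; -0.4 0 0 0 6; -0.4 0 0 0 6; -0.4 0 0 0 6'|egrep 'pos|^force';python3 -m jog '-0.4 0 0 0 6; -0.4 0 0 0 6; -0.4 0 0 0 6; -0.4 0 0 0 6; -0.4 0 0 0 6'|egrep 'pos|^force';python3 -m jog '-0.4 0 0 0 6; -0.4 0 0 0 6; -0.4 0 0 0 6; -0.4 0 0 0 6; -0.4 0 0 0 6'|egrep 'pos|^force'; python3 -m jog '-0.4 0 0 0 6; -0.4 0 0 0 6; -0.4 0 0 0 6; -0.4 0 0 0 6; -0.4 0 0 0 6'|egrep 'pos|^force'; python3 -c "
from h import *
tool()"
```

```text
ee_pos: [0.5649, 0.0779, 0.0513]
force: [0.7, 2.0, -0.1]
ee_pos: [0.5614, 0.0583, 0.0514]
force: [-0.0, 1.7, 1.0]
ee_pos: [0.5575, 0.0381, 0.0511]
force: [0.1, 0.9, -0.0]
ee_pos: [0.5541, 0.0188, 0.0513]
force: [0.3, 1.2, 0.1]
t 12.07 tcp [0.5541 0.0188 0.0513] stage mm [-38.2  28.3] tool y yaw deg rel stage -0.19 F stage [0.  1.3] 0.1 gap 0.699 q7 0.1 tilt [-0.  0. -1.]
```

```bash
python3 -m jog '-0.4 0 0 0 6; -0.4 0 0 0 6; -0.4 0 0 0 6; -0.4 0 0 0 6; -0.4 0 0 0 6'|egrep 'pos|^force';python3 -m jog '-0.3 0 0 0 6; -0.3 0 0 0 6; -0.3 0 0 0 6; -0.2 0 0 0 6; -0.2 0 0 0 6'|egrep 'pos|^force';python3 -m jog '-0.1 0 0 0 6; -0.1 0 0 0 6; -0.1 0 0 0 6'|egrep 'pos|^force'; python3 -c "
from h import *
tool(); s=snap('scene');snap('top'); P=world(s); cv2.imwrite('pics/sc1.png',cv2.resize(s['pixels'][190:320,190:390],None,fx=4,fy=4,interpolation=cv2.INTER_CUBIC))"
```

```text
ee_pos: [0.5505, -0.0009, 0.0513]
force: [-0.0, 2.2, -1.5]
ee_pos: [0.5482, -0.0134, 0.0513]
force: [0.9, 0.5, -1.0]
ee_pos: [0.5477, -0.0162, 0.0513]
force: [-0.5, 1.5, 0.3]
t 13.7 tcp [ 0.5477 -0.0162  0.0513] stage mm [-38.3  -7.3] tool y yaw deg rel stage -0.18 F stage [-0.8  1.4] 0.3 gap 0.701 q7 0.15 tilt [ 0.  0. -1.]
```

View pics/sc1.png

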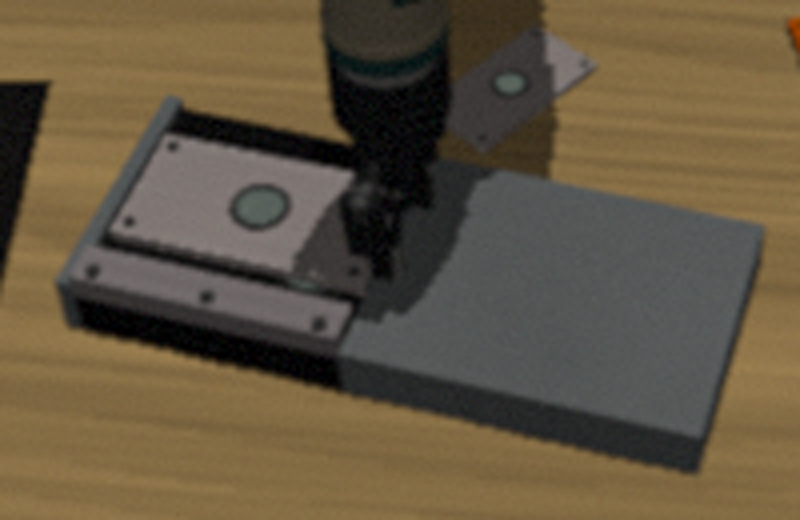

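The plate now bridges the seat, with its leading edge a few mm from the end stop (110,230)–(170,140) and its trailing edge at the step (370,290). I go on in small feeling steps.

```bash
for k in 1; do python3 -m jog '-0.1 0 0 0 6; -0.1 0 0 0 6; 0 0 0 0 6'|egrep 'pos|^force';python3 -m jog '-0.1 0 0 0 6; 0 0 0 0 6'|egrep 'pos|^force';python3 -m jog '-0.1 0 0 0 6; 0 0 0 0 6'|egrep 'pos|^force';done; python3 -c "
from h import *
tool(); s=snap('top'); P=world(s); 
S=w2s(P)*1000
for y in(-35,-50,-100,-150,-190):
    m=(abs(S[...,1]-y)<5)&(abs(S[...,0]+35)<20); print(y,np.nanmedian(P[...,2][m]),m.sum())
m=(abs(S[...,1]-100)<20)&(abs(S[...,0]+35)<20);print('deck',np.nanmedian(P[...,2][m]))
"
```

```text
ee_pos: [0.5473, -0.0185, 0.0513]
force: [0.0, 0.2, -0.6]
ee_pos: [0.5472, -0.0191, 0.0513]
force: [0.7, 2.1, -0.3]
ee_pos: [0.5473, -0.0194, 0.0513]
force: [1.9, 3.5, -0.4]
t 14.68 tcp [ 0.5473 -0.0194  0.0513] stage mm [-38.2 -10.5] tool y yaw deg rel stage -0.16 F stage [1.2 3.8] -0.4 gap 0.701 q7 0.16 tilt [ 0.     0.001 -1.   ]
-35 0.45627588108449224 66
-50 0.4547398997743308 77
-100 0.04634089283733415 47
-150 0.04638973627650726 48
-190 0.04536826783501424 51
deck 0.040117016838538425
```

```bash
python3 -m jog '-0.1 0 0 0 6; 0 0 0 0 6'|egrep 'pos|^force';python3 -m jog '-0.1 0 0 0 6; 0 0 0 0 6'|egrep 'pos|^force'
```

```text
ee_pos: [0.5475, -0.0196, 0.0513]
force: [2.4, 6.0, -0.6]
ee_pos: [0.5476, -0.0197, 0.0514]
force: [2.1, 7.8, -0.7]
```

```bash
python3 -m jog '1 0 0 0 6; 1 0 0 0 6; 0 0 -5 0 6; 0 0 -5 0 6; 0 0 0 0 6'|egrep 'pos|^force';python3 -m jog '0 -4 0 0 6; 0 -4 0 0 6; -4 0 0 -10 6; 0 0 0 -10 6; 0 0 0 -10 6'|egrep 'pos|^force'; python3 -m jog '0 0 0 -10 6; 0 0 0 -10 6; 0 0 0 -10 6; 0 0 0 -10 6; 0 0 0 -10 6'|egrep 'pos|^force';  python3 -m jog '0 0 0 -10 6;0 0 0 0 6; 0 0 0 0 6'|egrep 'pos|^force'; python3 -c "
from h import *
goto(-118,-114,.06); s=snap('scene'); P=world(s); 
S=w2s(P)*1000
for y in(-30,-50,-100,-150,-190):
    m=(abs(S[...,1]-y)<6)&(abs(S[...,0]+30)<15)&(P[...,2]<.1); print(y,np.nanmedian(P[...,2][m]),m.sum())
m=(abs(S[...,1]-100)<20)&(abs(S[...,0]+35)<20);print('deck',np.nanmedian(P[...,2][m]))
"
```

```text
ee_pos: [0.5527, -0.0032, 0.1548]
force: [1.0, 0.4, -0.7]
ee_pos: [0.4634, -0.0281, 0.1505]
force: [-1.2, 0.2, -0.4]
ee_pos: [0.4635, -0.0277, 0.1503]
force: [0.0, -0.7, -0.0]
ee_pos: [0.4639, -0.0277, 0.1508]
force: [-0.5, 0.7, 0.0]
t 17.48 tcp [ 0.4639 -0.0277  0.1508] stage mm [-118.8  -33.4] tool y yaw deg rel stage 89.63 F stage [-0.6  0.6] 0.0 gap 0.706 q7 1.23 tilt [-0.001  0.    -1.   ]
tool-axes shift cm [-0.14 -8.06  9.08]
-30 0.04521801291148984 41
-50 0.04571568166494583 35
-100 0.046013212598603026 37
-150 0.046409977770342836 34
-190 0.046554614331105665 37
deck 0.03978836798854095
```

```bash
python3 -m jog '0.2 -4 0 0 6; 0 -4 0 0 6; 0 0 4 0 6; 0 0 4 0 6; 0 0 0 0 6'|egrep 'pos|^force'; python3 -m jog '0 0 1.5 0 6; 0 0 0.3 0 6; 0 0 0 0 6; 0 0 0 0 6'|egrep 'pos|^force'; python3 -c "
from h import *
goto(-118,-114,.0475)"
```

```text
ee_pos: [0.446, -0.1055, 0.0693]
force: [0.1, -0.2, 0.2]
ee_pos: [0.4485, -0.106, 0.0539]
force: [0.2, -0.4, -0.9]
t 18.65 tcp [ 0.4485 -0.106   0.0539] stage mm [-120.2 -113.2] tool y yaw deg rel stage 89.8 F stage [ 0.3 -0.3] -0.9 gap 0.699 q7 1.33 tilt [ 0.001 -0.    -1.   ]
tool-axes shift cm [-0.22 -0.08  0.64]
```

```bash
python3 -m jog '0 0 0.4 0 6; 0 0 0.2 0 6; 0 0 0 0 6'|egrep 'pos|^force'; python3 -m jog '-0.4 0 0 0 6; -0.4 0 0 0 6; -0.4 0 0 0 6; -0.3 0 0 0 6; -0.3 0 0 0 6'|egrep 'pos|^force'; python3 -m jog '-0.3 0 0 0 6; -0.3 0 0 0 6; -0.3 0 0 0 6; -0.3 0 0 0 6; -0.3 0 0 0 6'|egrep 'pos|^force';  python3 -m jog '-0.3 0 0 0 6; -0.3 0 0 0 6; -0.3 0 0 0 6'|egrep 'pos|^force'; python3 -c "
from h import *
tool()"
```

```text
ee_pos: [0.4479, -0.1058, 0.0471]
force: [0.8, 0.0, -0.0]
ee_pos: [0.4659, -0.1091, 0.0473]
force: [0.4, 0.3, 0.3]
ee_pos: [0.4805, -0.1118, 0.0472]
force: [-0.7, -0.2, -0.3]
ee_pos: [0.4896, -0.1135, 0.0472]
force: [-0.6, -0.6, -0.8]
t 20.65 tcp [ 0.4896 -0.1135  0.0472] stage mm [ -78.4 -113.3] tool y yaw deg rel stage 89.81 F stage [-0.5 -0.7] -0.8 gap 0.702 q7 1.32 tilt [ 0.  0. -1.]
```

```bash
python3 -m jog '-0.3 0 0 0 6; -0.3 0 0 0 6; -0.3 0 0 0 6; -0.2 0 0 0 6; -0.2 0 0 0 6'|egrep 'pos|^force';python3 -m jog '-0.1 0 0 0 6; -0.1 0 0 0 6; -0.1 0 0 0 6'|egrep 'pos|^force'; python3 -c "
from h import *
tool(); s=snap('scene'); cv2.imwrite('pics/sc2.png',cv2.resize(s['pixels'][190:320,190:390],None,fx=4,fy=4,interpolation=cv2.INTER_CUBIC))"
```

```text
ee_pos: [0.5021, -0.1158, 0.0473]
force: [-1.5, 0.3, 0.2]
ee_pos: [0.505, -0.1163, 0.0473]
force: [-2.0, 0.6, 0.1]
t 21.65 tcp [ 0.505  -0.1163  0.0473] stage mm [ -62.7 -113.4] tool y yaw deg rel stage 89.8 F stage [-2.   0.2] 0.1 gap 0.704 q7 1.33 tilt [-0.  0. -1.]
```

View pics/sc2.png

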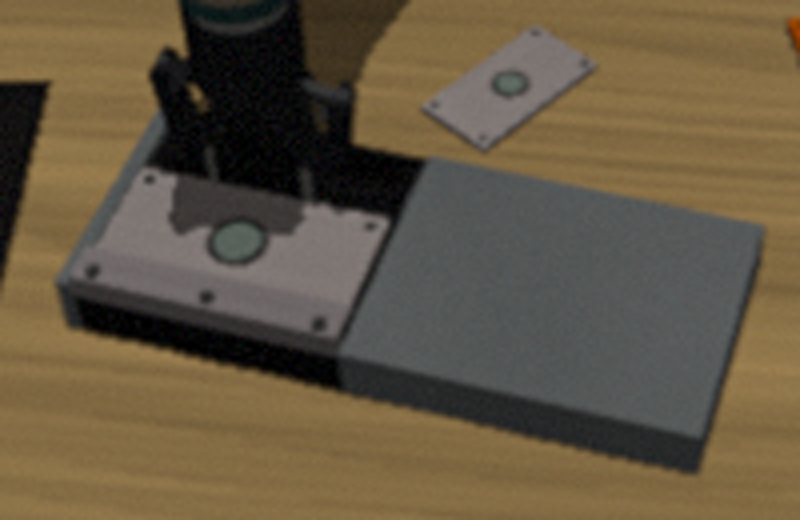

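The plate lies down in the seat with its far edge under the rail lip; the lip edge runs (100,230)–(350,300) and the plate's near corners are at (150,170) and (390,215). I feel for the rail next.

```bash
python3 -m jog '-0.1 0 0 0 6; -0.1 0 0 0 6; 0 0 0 0 6'|egrep 'pos|^force';python3 -m jog '-0.1 0 0 0 6; 0 0 0 0 6'|egrep 'pos|^force'; python3 -m jog '-0.1 0 0 0 6; 0 0 0 0 6'|egrep 'pos|^force'; python3 -m jog '-0.1 0 0 0 6; 0 0 0 0 6'|egrep 'pos|^force'
```

```text
ee_pos: [0.5073, -0.1167, 0.0473]
force: [-0.6, 0.0, 0.1]
ee_pos: [0.5081, -0.1168, 0.0473]
force: [-1.1, -0.2, -0.3]
ee_pos: [0.5082, -0.1169, 0.0473]
force: [-2.7, 1.0, 2.6]
ee_pos: [0.5083, -0.1169, 0.0472]
force: [-5.3, 2.3, 3.2]
```

```bash
python3 -m jog '-0.1 0 0 0 6; -0.1 0 0 0 6;-0.1 0 0 0 6; 0 0 0 0 6'|egrep 'pos|^force';python3 -m jog '-0.1 0 0 0 6;-0.1 0 0 0 6; -0.1 0 0 0 6; 0 0 0 0 6'|egrep 'pos|^force'; python3 -c "
from h import *
tool()"
```

```text
ee_pos: [0.5085, -0.117, 0.0469]
force: [-9.8, 3.2, 6.9]
ee_pos: [0.5087, -0.117, 0.0466]
force: [-14.3, 5.0, 10.8]
t 23.82 tcp [ 0.5087 -0.117   0.0466] stage mm [ -58.9 -113.5] tool y yaw deg rel stage 89.76 F stage [-15.    2.4] 10.8 gap 0.706 q7 1.33 tilt [-0.014  0.002 -1.   ]
```

```bash
python3 -m jog '0 0 -0.1 0 6; -0.1 0 0 0 6;-0.1 0 0 0 6; -0.1 0 0 0 6; 0 0 0 0 6'|egrep 'pos|^force';python3 -m jog '-0.1 0 -0.05 0 6;-0.1 0 0 0 6; -0.1 0 0 0 6; -0.1 0 0 0 6; 0 0 0 0 6'|egrep 'pos|^force'; python3 -c "
from h import *
tool()"
```

```text
ee_pos: [0.5089, -0.1169, 0.0468]
force: [-17.1, 5.4, 8.0]
ee_pos: [0.509, -0.117, 0.0468]
force: [-23.7, 7.9, 11.4]
t 25.07 tcp [ 0.509  -0.117   0.0468] stage mm [ -58.7 -113.4] tool y yaw deg rel stage 89.75 F stage [-24.7   3.6] 11.4 gap 0.701 q7 1.34 tilt [-0.028  0.003 -1.   ]
```

```bash
python3 -m jog '-0.1 0 0 0 6;-0.1 0 0 0 6;0 0 0 0 6;0 0 0 0 6;0 0 0 0 6'|egrep 'pos|^force';python3 -m jog '0 0 0 0 6;0 0 0 0 6;0 0 0 0 6;0 0 0 0 6;0 0 0 0 6'|egrep 'pos|^force'; python3 -m jog '0.8 0 0 0 6;0.8 0 0 0 6;0.8 0 0 0 6;1 0 0 0 6;1 0 0 0 6'|egrep 'pos|^force'; python3 -m jog '0 0 -4 0 6;0 0 -4 0 6;0 0 -4 0 6; 5 0 0 0 6; 0 0 0 0 6'|egrep 'pos|^force'; python3 -c "
from h import *
tool(); s=snap('top'); cv2.imwrite('pics/top2.png',cv2.resize(s['pixels'][160:290,250:440],None,fx=4,fy=4,interpolation=cv2.INTER_CUBIC))
s=snap('scene');P=world(s);S=w2s(P)*1000
for y in(-30,-50,-100,-150,-190):
    m=(abs(S[...,1]-y)<6)&(abs(S[...,0]+15)<15)&(P[...,2]<.1); print(y,np.nanmedian(P[...,2][m]),m.sum())
"
```

```text
ee_pos: [0.5091, -0.117, 0.0468]
force: [-26.2, 7.5, 14.8]
ee_pos: [0.5091, -0.117, 0.0468]
force: [-26.4, 8.7, 15.0]
ee_pos: [0.4816, -0.112, 0.049]
force: [-0.6, -0.6, 0.4]
ee_pos: [0.4275, -0.1026, 0.169]
force: [1.7, 0.5, 0.0]
t 27.57 tcp [ 0.4275 -0.1026  0.169 ] stage mm [-141.4 -113.6] tool y yaw deg rel stage 89.81 F stage [1.6 0.8] 0.0 gap 0.703 q7 1.37 tilt [-0.005 -0.    -1.   ]
-30 0.04601498142006849 42
-50 0.04578446849363088 32
-100 0.04651855080833075 38
-150 0.04649612718021001 37
-190 0.04574402406952497 37
```

View pics/top2.png

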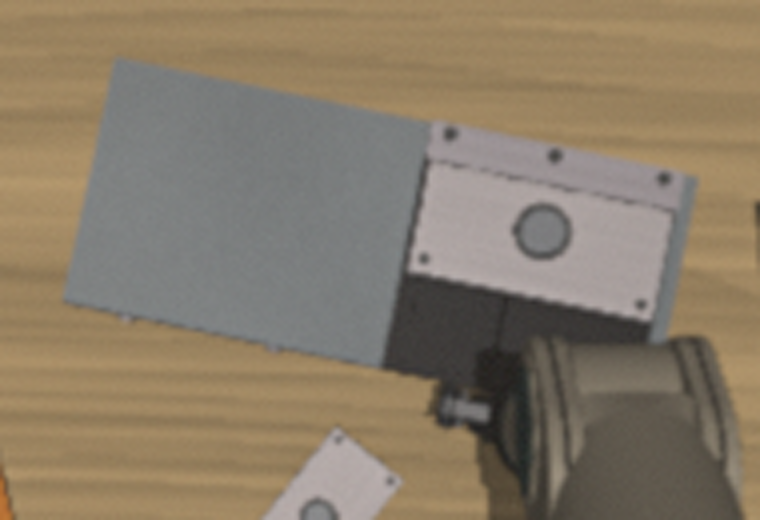

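The plate is seated, with its far side under the rail lip and its near corners at about (408,275) and (650,320). I check those numbers before handing in.

```bash
python3 -c "
from h import *
s=dict(np.load('/tmp/top.npz'))
c=np.array([[408,275],[650,320]])/4+[250,160]
print((w2s(atz(s,c,.046))*1000).round(1))"
```

```text
[[ -51.6  -24.7]
 [ -49.5 -201.9]]
```

```bash
python3 -c "
from h import *
s=dict(np.load('/tmp/top.npz'));g=cv2.GaussianBlur(s['pixels'],(0,0),.8).astype(float).mean(2)
K,d,R,t=[np.array(s[k],float) for k in('K','dist_coeffs','R','t')]
def edge(x0,z,y0,y1,h=8):
    xs=np.arange(x0-h,x0+h,.25);o=[]
    for y in np.arange(y0,y1,3.):
        w=np.c_[s2w(np.c_[xs,0*xs+y]/1000),0*xs+z]
        uv=cv2.projectPoints(w,cv2.Rodrigues(R)[0],t.ravel(),K,d)[0][:,0].astype(np.float32)
        p=cv2.remap(g.astype(np.float32),uv[:,:1],uv[:,1:],1).ravel(); D=abs(np.diff(p)); D[D<D.max()*.5]=0
        o.append((y,(xs[:-1]*D).sum()/D.sum()))
    o=np.array(o);a=np.polyfit(o[:,0],o[:,1],1);print(x0,'slope mrad',a[0]*1000,'mid',np.polyval(a,(y0+y1)/2),'res',np.std(o[:,1]-np.polyval(a,o[:,0])))
edge(-49,.046,-185,-45); edge(33.5,.055,-190,-35); edge(62,.04,0,200); edge(62,.055,-190,-35); edge(-120,.04,0,200)
"
```

```text
-49 slope mrad 11.822028253124085 mid -48.954950775948205 res 0.2989483533265932
33.5 slope mrad 8.764207215652684 mid 29.679281943136633 res 0.6781396410038563
62 slope mrad 11.243282852587436 mid 63.29389636052484 res 1.3770178154809407
62 slope mrad -19.291415168266834 mid 61.28273475051558 res 2.2883251048950273
-120 slope mrad 26.601112939231577 mid -119.19429596849085 res 1.0545463005731577
```

```bash
python3 -c "
from bench import job
print(job.sign_off())"
```

```text
the job is handed in; nothing more can be done
None
```

The plate is down in the seat across both rests, pushed under the rail's lip and pressed home against the rail at about 26 N for roughly a second. The robot is clear, the mouse, eyepiece and slide box were not touched, and the job was handed in at about 28 s.

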